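# Shut the brazing gas valves in order

## Task

Shut down the brazing bench by pushing the valve knobs down with the fingertips, one after another: first red (fuel gas), then blue (oxygen), then green (shielding gas). Push each one gently, well past half-way down so that it stays shut; leave the yellow knob (compressed air) up, do not pull any knob up, and leave the loose fittings and tools where they lie.

Things in the scene. Friction and masses are not known exactly. Their poses are not given: they have to be found in the camera images.
- red_knob (a joint): push-pull knob of the fuel gas valve (red, round, flat-topped, 38 mm wide, 16 mm high). Slides straight down with the value growing, in m: it starts within 3 mm of 0 (valve open); 6 mm (0.006) or more counts as shut, 12 mm is the hard lower stop, so about 9 mm is a good depth. Negative values mean pulled up (as far as -12 mm). No spring: it slides against about 4 N of friction and stays where it is left; pressing hard against the stop (over 25 N) would damage it.
- red_top (a point): centre of the flat top of the red knob, moving with it; about 95 mm above the bench when open. The knob stands on the vertical axis of a brass valve body 46 mm wide on a 66 mm round steel foot fixed to the bench; a brass outlet with a coloured collar runs 63 mm from the axis along this point's +x axis, at 40 mm height. Which valve stands where changes; valves are at least 100 mm apart, axis to axis.
- blue_knob (a joint): push-pull knob of the oxygen valve (blue, round, flat-topped, 38 mm wide, 16 mm high). Slides straight down with the value growing, in m: it starts within 3 mm of 0 (valve open); 6 mm (0.006) or more counts as shut, 12 mm is the hard lower stop, so about 9 mm is a good depth. Negative values mean pulled up (as far as -12 mm). No spring: it slides against about 4 N of friction and stays where it is left; pressing hard against the stop (over 25 N) would damage it.
- blue_top (a point): centre of the flat top of the blue knob, moving with it; about 95 mm above the bench when open. The knob stands on the vertical axis of a brass valve body 46 mm wide on a 66 mm round steel foot fixed to the bench; a brass outlet with a coloured collar runs 63 mm from the axis along this point's +x axis, at 40 mm height. Which valve stands where changes; valves are at least 100 mm apart, axis to axis.
- green_knob (a joint): push-pull knob of the shielding gas valve (green, round, flat-topped, 38 mm wide, 16 mm high). Slides straight down with the value growing, in m: it starts within 3 mm of 0 (valve open); 6 mm (0.006) or more counts as shut, 12 mm is the hard lower stop, so about 9 mm is a good depth. Negative values mean pulled up (as far as -12 mm). No spring: it slides against about 4 N of friction and stays where it is left; pressing hard against the stop (over 25 N) would damage it.
- green_top (a point): centre of the flat top of the green knob, moving with it; about 95 mm above the bench when open. The knob stands on the vertical axis of a brass valve body 46 mm wide on a 66 mm round steel foot fixed to the bench; a brass outlet with a coloured collar runs 63 mm from the axis along this point's +x axis, at 40 mm height. Which valve stands where changes; valves are at least 100 mm apart, axis to axis.
- yellow_knob (a joint): push-pull knob of the compressed air valve (yellow, round, flat-topped, 38 mm wide, 16 mm high). Slides straight down with the value growing, in m: it starts within 3 mm of 0 (valve open); 6 mm (0.006) or more counts as shut, 12 mm is the hard lower stop, so about 9 mm is a good depth. Negative values mean pulled up (as far as -12 mm). No spring: it slides against about 4 N of friction and stays where it is left; pressing hard against the stop (over 25 N) would damage it.
- yellow_top (a point): centre of the flat top of the yellow knob, moving with it; about 95 mm above the bench when open. The knob stands on the vertical axis of a brass valve body 46 mm wide on a 66 mm round steel foot fixed to the bench; a brass outlet with a coloured collar runs 63 mm from the axis along this point's +x axis, at 40 mm height. Which valve stands where changes; valves are at least 100 mm apart, axis to axis.
- coupling: bystander, loose: dark steel pipe coupling, open tube standing upright, 54 mm wide, 45 mm high; origin at the underside, in the middle.
- sleeve: bystander, loose: bright steel pipe sleeve, open tube standing upright, 58 mm wide, 38 mm high; origin at the underside, in the middle.
- reducer: bystander, loose: copper reducer standing on its 56 mm wide end, 55 mm high, narrowing to 36 mm; origin at the underside, in the middle.
- elbow: bystander, loose: steel 90-degree pipe elbow lying flat, about 95 by 100 mm, 44 mm high; origin at the underside.
- wrench: bystander, loose: steel wrench lying flat, 170 mm long along its x axis; origin at the underside.
Things that resemble listed ones, but are neither listed nor needed, are in the scene too. What is shaped like the part that bears blue_knob but pink is not meant. Leave any orange look-alike of the part that bears green_knob alone.

How it is judged:
By the outcome, as a careful person would: the job done as asked, in the order asked, and still so for the second after the job is handed in, with the robot touching nothing.
It also fails if it takes over 45 s, if anything falls off the work surface, if the arm or the gripper's body presses on something with over 40 N, if the wrist force passes 120 N, or if a joint passes its speed limit or range.

## Robot

A 6-joint arm with a two-finger parallel gripper is mounted at the origin on the work surface. World frame = base frame: x ahead of the robot, y to its left, z up, the work surface at z = 0. Lengths are in m, angles in rad, forces in N, time in s.
With the tool pointing down it reaches from about 0.375 to 0.975 m from the base axis. Payload 3.8 kg.
Tool frame: the origin (TCP) lies midway between the tips of the shut fingers; the grasp point (between the pads) lies 19 mm behind it; z points along the fingers, y is the direction in which the jaws open and shut (so a half turn about z gives the same grasp; the last joint's range is limited). The gripper opens to 85 mm and grips with 20 to 120 N. Pads are 22 mm wide; open, the fingers measure 114 mm over their backs; the gripper's body (76 mm by 85 mm) begins 54 mm behind the grasp point. The pads swing forward as they close: fully open they stand 13 mm farther back than shut.
Start: joints at [-1.238, 0.264, 1.604, -0, 1.274, -0.037], TCP at [0.244, -0.629, 0.231] pointing down, gripper open.
Joint ranges: [-2.63, 2.63], [-0.94, 2.18], [0.31, 2.57], [-1.31, 4.45], [0, 2.66], [-2.55, 2.55]. Speed limits (rad/s): [2.57, 2.57, 3.14, 3.14, 3.14, 3.14].

## Interface

Orientations are given as a rotation vector (axis times angle).
In Python, from workcell import bot gives the robot as it stands.
- The arm moves only by the tool drive_tool, never from a script. Its argument "deltas" is a list of rows, each an object with "hand": the opening, from 0 (shut) to 1 (fully open); "offset": the shift along the world's x, y, z in cm, a list of three; "angular": the turn, a rotation vector about the world's x, y, z in degrees, a list of three. A call has 1 to 8 rows; each row is the pose to reach, as a shift and turn from the pose commanded when the call began; what a row does not reach only later rows make up. A row lasts 1/8 s, in which the tool goes at most 62.5 mm and 10.7 degrees, less where a joint would pass 70% of its speed; a pose out of reach is approached as far as the arm can. A call with a gripper value outside its range is refused whole. The fingers move at their own pace and stop on an object; "force" is the grip in N (left out, the last holds). Time passes only in rows, so rows that repeat a pose let the fingers close. It gives the time, the measured TCP pose, the force and the opening at its end, in the units of the state.
- bot.read_state(): the state, without advancing time (a new reading comes with each control period).
- bot.read_camera(name): name is "side" or "top" or "wrist"; returns a dict with "frame" (420x560x3 uint8, blue, green, red), "mtx" (3x3 intrinsics, pixels), "R" (3x3) and "t" (3): a world point X has camera coordinates R X + t. Camera axes: x right, y down, z forward; pixel columns grow to the right and rows downward; lengths in m; the calibration is good to about 2 mm. A picture is of the moment at which its call begins. There is no depth.
- bot.finish_job(): hands the job in, once; it reports no verdict.
The state is a dict: "time": time; "q": joint angles; "joint_vel": joint speeds; "joint_torque": joint torques, N m; "tool_pos": TCP position; "tcp_rot": TCP orientation; "wrist_force": force on the tool from outside, world axes, zero at the start; "torque": the same for the moment, N m; "width": opening from 0.0 (shut) to 1.0 (fully open).
Only numpy, scipy, OpenCV 4.12 (cv2) and the standard library are available. Lean on these libraries where they do the work, as an engineer would, in place of code of your own. Each camera call takes 0.05 s, during which the arm holds its last target. There are 200 camera calls.

## Working session

There is one attempt and no reset: what is moved stays moved. The work goes in short steps, Python scripts to look and compute and a tool call to move; the robot and the scene stay as the last step left them, time stands still between calls to the robot, and variables do not carry over. Pictures are saved under pics/ and viewed, about 8 in all and at most 12, crops included, and the job is handed in when it is done.

Besides the shell and the picture viewer there is one more tool, called after ">>>" as name(argument=value, ...), one argument or row to a line, values as JSON. drive_tool: Moves the arm, as the interface text tells. Its arguments: {"type":"object","properties":{"deltas":{"type":"array"},"force":{"type":"number"}},"required":["deltas"]}

```bash
mkdir -p pics
python3 - <<'E'
from workcell import bot
import cv2,pickle
d={n:bot.read_camera(n) for n in("side","top")}
pickle.dump(d,open('d.pkl','wb'))
for n in d: cv2.imwrite(f'pics/{n}0.png',d[n]['frame']); print(n,d[n]['R'].round(3).tolist(),d[n]['t'].round(3))
print(bot.read_state())
E
```

```text
side [[0.992, -0.123, 0.006], [-0.092, -0.776, -0.624], [0.082, 0.619, -0.781]] [-0.552  0.112  1.114]
top [[-0.01, -1.0, -0.007], [-0.986, 0.011, -0.167], [0.167, 0.006, -0.986]] [-0.002  0.561  0.991]
{'time': 0.1, 'q': array([-1.23790459e+00,  2.64693278e-01,  1.60528822e+00,  1.83821252e-05,
        1.27370709e+00, -3.69047447e-02]), 'joint_vel': array([ 0.00106655, -0.00144451, -0.0029107 ,  0.00031735, -0.0010279 ,
        0.00011783]), 'joint_torque': array([ 5.51606827e-04, -5.16706252e+01, -3.68588841e+01, -5.16210332e-05,
        6.27391346e-03, -1.21253642e-06]), 'tool_pos': array([ 0.24373847, -0.62871993,  0.23004869]), 'tcp_rot': array([-3.08600539e+00, -5.77180908e-01,  4.57857200e-04]), 'wrist_force': array([-0.23608684,  0.18758943,  0.23999456]), 'torque': array([ 0.00678361, -0.00123079,  0.00883393]), 'width': 0.9992993636352149}
```

View pics/top0.png

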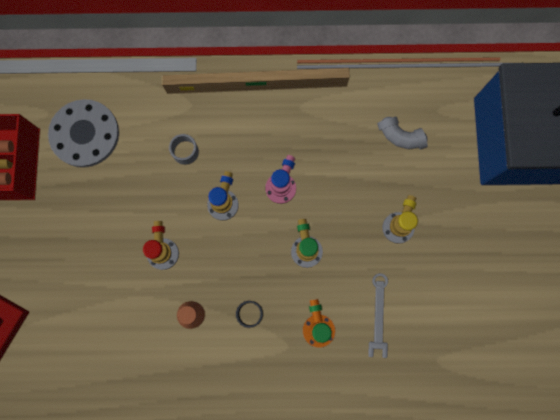

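View pics/side0.png

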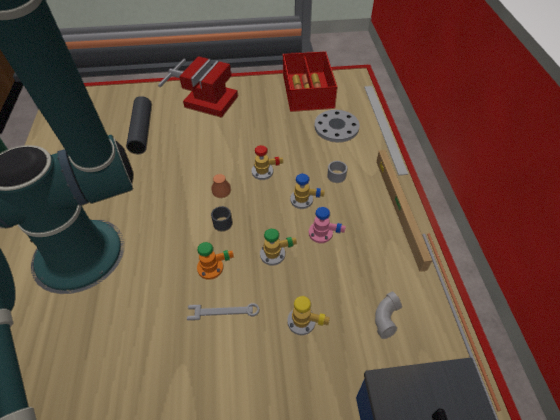

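The top view shows the red knob at (153,250). There are two blue candidates: (218,197) on a brass body and steel foot, and (281,179) on a pink body. There are two green candidates: (309,246) on brass and steel, and (321,332) on an orange body. Yellow is at (407,221). The brass and steel ones fit the description; the pink and orange ones are look-alikes. The side view agrees: red (261,151), blue (302,181), green (271,236), pink (322,214), orange (206,249). Next I confirm these in a crop and measure.

```bash
cat > h.py <<'E'
import cv2,numpy as np
HUE={'red':[(0,6),(174,180)],'blue':[(105,125)],'green':[(50,85)],'yellow':[(24,33)]}
def knob(fr,c,seed):
    "largest blob of the colour near the seed -> centre of the min. enclosing rect, area"
    h=cv2.cvtColor(fr,cv2.COLOR_BGR2HSV); m=0
    for a,b in HUE[c]: m=m|cv2.inRange(h,(a,150,60),(b,255,255))
    roi=np.zeros_like(m); cv2.circle(roi,seed,14,255,-1)
    n,l,s,cen=cv2.connectedComponentsWithStats(m&roi)
    i=1+np.argmax(s[1:,4]); return cen[i],s[i].tolist()
def tri(views,px):
    P=[v['mtx']@np.c_[v['R'],v['t']] for v in views]
    X=cv2.triangulatePoints(P[0],P[1],np.float64(px[0]).reshape(2,1),np.float64(px[1]).reshape(2,1)).ravel()
    X=X[:3]/X[3]
    e=[]
    for p,u in zip(P,px):
        w=p@np.r_[X,1]; e.append(np.linalg.norm(w[:2]/w[2]-u).round(2))
    return X,e
def onplane(v,u,z):
    d=v['R'].T@np.linalg.inv(v['mtx'])@np.r_[u,1]; o=-v['R'].T@v['t']
    return o+d*(z-o[2])/d[2]
E
python3 - <<'E'
import pickle
from h import *
d=pickle.load(open('d.pkl','rb'));T,S=d['top'],d['side']
for c,a,b in[('red',(153,250),(261,151)),('blue',(218,197),(302,181)),('green',(309,246),(271,236)),('yellow',(407,221),(302,304))]:
    u,su=knob(T['frame'],c,a);w,sw=knob(S['frame'],c,b)
    X,e=tri([T,S],[u,w]); print(c,u.round(1),su,w.round(1),sw,X.round(4),e,'plane.09',onplane(T,u,.09)[:2].round(4),onplane(S,w,.09)[:2].round(4))
a=cv2.resize(T['frame'][160:360,130:350],None,fx=2.7,fy=2.7,interpolation=2)
cv2.imwrite('pics/crop1.png',a)
E
```

```text
red [151.8 248.7] [143, 240, 19, 19, 270] [260.5 150.2] [255, 145, 12, 11, 102] [0.5008 0.2375 0.089 ] [np.float64(0.76), np.float64(0.74)] plane.09 [0.5022 0.2375] [0.4987 0.2359]
blue [217.3 196.1] [209, 188, 18, 17, 241] [302.  178.9] [296, 174, 13, 11, 109] [0.6038 0.1124 0.0883] [np.float64(0.54), np.float64(0.57)] plane.09 [0.6045 0.1123] [0.6019 0.1104]
green [308.2 246.5] [300, 238, 17, 18, 237] [271.4 235.4] [265, 229, 13, 13, 108] [ 0.5028 -0.0641  0.0859] [np.float64(0.57), np.float64(0.65)] plane.09 [ 0.5034 -0.0638] [ 0.501  -0.0673]
yellow [407.5 220.4] [398, 211, 20, 20, 295] [301.9 303.9] [294, 296, 17, 17, 217] [ 0.5512 -0.2569  0.0899] [np.float64(0.5), np.float64(0.65)] plane.09 [ 0.5522 -0.2568] [ 0.5498 -0.2572]
```

View pics/crop1.png

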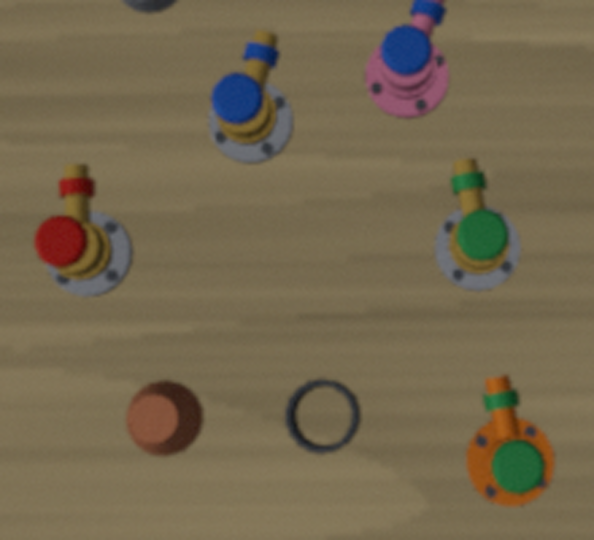

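The crop confirms it: red, blue (218,197) and green (309,246) stand on brass bodies with steel feet, while the pink and orange valves are the look-alikes. Measured knob centres come to about 88 mm high, as expected. I shut the fingers and go above red.

>>> drive_tool(
  deltas=[
    {"hand": 0, "offset": [30, 43, 0], "angular": [0, 0, 0]},
    {"hand": 0, "offset": [30, 43, 0], "angular": [0, 0, 0]},
    {"hand": 0, "offset": [30, 43, 0], "angular": [0, 0, 0]},
    {"hand": 0, "offset": [30, 43, 0], "angular": [0, 0, 0]},
    {"hand": 0, "offset": [30, 43, 0], "angular": [0, 0, 0]},
    {"hand": 0, "offset": [30, 43, 0], "angular": [0, 0, 0]},
    {"hand": 0, "offset": [30, 43, 0], "angular": [0, 0, 0]},
    {"hand": 0, "offset": [30, 43, 0], "angular": [0, 0, 0]},
  ],
  force=40,
)

```text
time: 1.1
tool_pos: [0.5307, -0.2174, 0.2309]
tcp_rot: [-3.088, -0.577, 0.0]
wrist_force: [0.2, -0.3, 0.2]
width: 0.0
```

>>> drive_tool(
  deltas=[
    {"hand": 0, "offset": [-3, 45.3, 0], "angular": [0, 0, 0]},
    {"hand": 0, "offset": [-3, 45.3, 0], "angular": [0, 0, 0]},
    {"hand": 0, "offset": [-3, 45.3, 0], "angular": [0, 0, 0]},
    {"hand": 0, "offset": [-3, 45.3, 0], "angular": [0, 0, 0]},
    {"hand": 0, "offset": [-3, 45.3, 0], "angular": [0, 0, 0]},
    {"hand": 0, "offset": [-3, 45.3, 0], "angular": [0, 0, 0]},
    {"hand": 0, "offset": [-3, 45.3, 0], "angular": [0, 0, 0]},
    {"hand": 0, "offset": [-3, 45.3, 0], "angular": [0, 0, 0]},
  ],
)

```text
time: 2.1
tool_pos: [0.499, 0.2369, 0.2308]
tcp_rot: [-3.086, -0.584, 0.001]
wrist_force: [-0.5, -0.3, -0.1]
width: 0.001
```

>>> drive_tool(
  deltas=[
    {"hand": 0, "offset": [0, 0, -5], "angular": [0, 0, 0]},
    {"hand": 0, "offset": [0, 0, -10], "angular": [0, 0, 0]},
    {"hand": 0, "offset": [0, 0, -10], "angular": [0, 0, 0]},
    {"hand": 0, "offset": [0, 0, -10], "angular": [0, 0, 0]},
  ],
)

```text
time: 2.6
tool_pos: [0.501, 0.2334, 0.1326]
tcp_rot: [-3.088, -0.576, -0.002]
wrist_force: [0.3, -0.1, 0.7]
width: -0.0
```

Run:
```python
from h import *
from workcell import bot
w=bot.read_camera('wrist')['frame'];s=bot.read_camera('side')['frame']
c=cv2.resize(s[90:240,180:380],(560,420),interpolation=2)
cv2.imwrite('pics/w1.png',cv2.resize(np.hstack([w,c]),(800,300)))
```

```text
(no output)
```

View pics/w1.png

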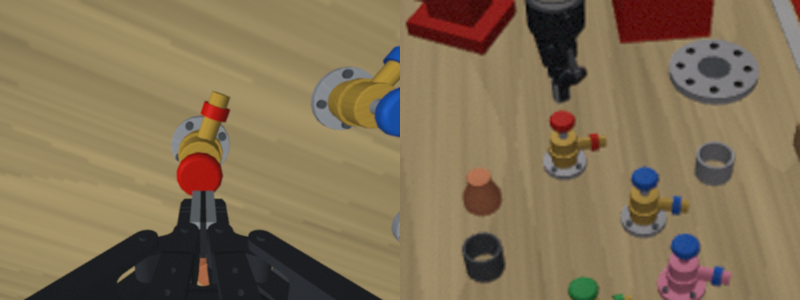

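The left half (wrist camera) shows the shut fingertips at (203,205) lined up with the red knob at (200,173). The right half (side view) shows them directly above it. I descend in small steps.

>>> drive_tool(
  deltas=[
    {"hand": 0, "offset": [0, 0.4, -1.5], "angular": [0, 0, 0]},
    {"hand": 0, "offset": [0, 0.4, -3.0], "angular": [0, 0, 0]},
    {"hand": 0, "offset": [0, 0.4, -3.0], "angular": [0, 0, 0]},
  ],
)

```text
time: 3.08
tool_pos: [0.4983, 0.2371, 0.0991]
tcp_rot: [3.087, 0.578, -0.006]
wrist_force: [-0.2, 0.0, -0.3]
width: -0.001
```

>>> drive_tool(
  deltas=[
    {"hand": 0, "offset": [0, 0, -0.2], "angular": [0, 0, 0]},
    {"hand": 0, "offset": [0, 0, -0.3], "angular": [0, 0, 0]},
    {"hand": 0, "offset": [0, 0, -0.3], "angular": [0, 0, 0]},
  ],
)

```text
time: 3.45
tool_pos: [0.5002, 0.2378, 0.0985]
tcp_rot: [-3.088, -0.578, -0.001]
wrist_force: [-0.2, -0.4, 0.6]
width: -0.001
```

>>> drive_tool(
  deltas=[
    {"hand": 0, "offset": [0, 0, -0.2], "angular": [0, 0, 0]},
    {"hand": 0, "offset": [0, 0, -0.2], "angular": [0, 0, 0]},
  ],
)

```text
time: 3.7
tool_pos: [0.5001, 0.2377, 0.0963]
tcp_rot: [-3.088, -0.578, -0.0]
wrist_force: [0.1, -0.1, 0.5]
width: -0.004
```

>>> drive_tool(
  deltas=[
    {"hand": 0, "offset": [0, 0, -0.2], "angular": [0, 0, 0]},
    {"hand": 0, "offset": [0, 0, -0.2], "angular": [0, 0, 0]},
  ],
)

```text
time: 3.95
tool_pos: [0.5001, 0.2377, 0.0945]
tcp_rot: [-3.088, -0.578, -0.0]
wrist_force: [-0.0, -0.4, 3.6]
width: 0.001
```

Contact is near z = 0.095. I continue down to about 0.086.

>>> drive_tool(
  deltas=[
    {"hand": 0, "offset": [0, 0, -0.2], "angular": [0, 0, 0]},
    {"hand": 0, "offset": [0, 0, -0.4], "angular": [0, 0, 0]},
    {"hand": 0, "offset": [0, 0, -0.6], "angular": [0, 0, 0]},
    {"hand": 0, "offset": [0, 0, -0.6], "angular": [0, 0, 0]},
  ],
)

```text
time: 4.45
tool_pos: [0.5002, 0.2377, 0.088]
tcp_rot: [-3.088, -0.578, -0.0]
wrist_force: [0.2, 0.0, 1.9]
width: -0.0
```

>>> drive_tool(
  deltas=[
    {"hand": 0, "offset": [0, 0, -0.2], "angular": [0, 0, 0]},
    {"hand": 0, "offset": [0, 0, -0.2], "angular": [0, 0, 0]},
  ],
)

```text
time: 4.7
tool_pos: [0.5001, 0.2377, 0.0861]
tcp_rot: [-3.088, -0.577, -0.0]
wrist_force: [0.7, 0.8, 1.6]
width: -0.001
```

>>> drive_tool(
  deltas=[
    {"hand": 0, "offset": [0, 0, 2], "angular": [0, 0, 0]},
    {"hand": 0, "offset": [0, 0, 5], "angular": [0, 0, 0]},
    {"hand": 0, "offset": [5.2, -6.2, 5], "angular": [0, 0, 0]},
    {"hand": 0, "offset": [10.4, -12.5, 5], "angular": [0, 0, 0]},
    {"hand": 0, "offset": [10.4, -12.5, 5], "angular": [0, 0, 0]},
    {"hand": 0, "offset": [10.4, -12.5, 5], "angular": [0, 0, 0]},
    {"hand": 0, "offset": [10.4, -12.5, 5], "angular": [0, 0, 0]},
  ],
)

```text
time: 5.58
tool_pos: [0.6032, 0.1129, 0.1354]
tcp_rot: [-3.088, -0.577, 0.003]
wrist_force: [0.3, 0.1, -0.7]
width: 0.002
```

Run:
```python
from h import *
from workcell import bot
import pickle
S=bot.read_camera('side');T=bot.read_camera('top')
d=pickle.load(open('d.pkl','rb'))['side']['frame']
for n,f in(('before',d),('now',S['frame'])): print(n,knob(f,'red',(261,151)),knob(f,'blue',(302,181)))
w=bot.read_camera('wrist')['frame'];c=lambda s:cv2.resize(s[135:215,235:345],(560,420),interpolation=2)
cv2.imwrite('pics/w2.png',cv2.resize(np.vstack([np.hstack([c(d),c(S['frame'])]),np.hstack([w,w*0])]),(800,600)))
```

```text
before (array([260.51960784, 150.19607843]), [255, 145, 12, 11, 102]) (array([301.99082569, 178.85321101]), [296, 174, 13, 11, 109])
now (array([260.73529412, 152.70588235]), [255, 148, 12, 11, 102]) (array([301.99082569, 178.85321101]), [296, 174, 13, 11, 109])
```

View pics/w2.png

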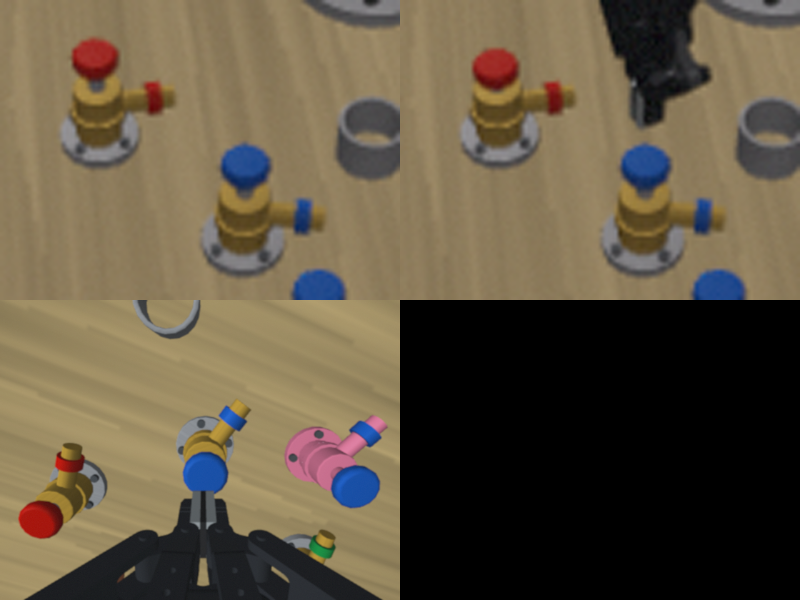

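Red has moved down: its stem is hidden and its centroid is 2.5 px lower. The wrist view has the fingers at (203,500) over the correct blue knob at (205,473), with pink off to the right. I now push blue.

>>> drive_tool(
  deltas=[
    {"hand": 0, "offset": [0, 0, -2], "angular": [0, 0, 0]},
    {"hand": 0, "offset": [0, 0, -3.6], "angular": [0, 0, 0]},
    {"hand": 0, "offset": [0, 0, -3.6], "angular": [0, 0, 0]},
    {"hand": 0, "offset": [0, 0, -3.6], "angular": [0, 0, 0]},
  ],
)

```text
time: 6.22
tool_pos: [0.6038, 0.1128, 0.0998]
tcp_rot: [-3.088, -0.578, 0.001]
wrist_force: [0.3, -0.8, 0.7]
width: 0.003
```

>>> drive_tool(
  deltas=[
    {"hand": 0, "offset": [0, 0, -0.2], "angular": [0, 0, 0]},
    {"hand": 0, "offset": [0, 0, -0.2], "angular": [0, 0, 0]},
  ],
)

```text
time: 6.48
tool_pos: [0.6044, 0.1127, 0.0987]
tcp_rot: [3.088, 0.577, 0.001]
wrist_force: [-0.7, -0.7, -0.2]
width: -0.004
```

>>> drive_tool(
  deltas=[
    {"hand": 0, "offset": [0, 0, -0.2], "angular": [0, 0, 0]},
    {"hand": 0, "offset": [0, 0, -0.2], "angular": [0, 0, 0]},
  ],
)

```text
time: 6.72
tool_pos: [0.604, 0.1127, 0.0962]
tcp_rot: [-3.088, -0.577, 0.0]
wrist_force: [0.3, 0.3, -0.7]
width: 0.003
```

>>> drive_tool(
  deltas=[
    {"hand": 0, "offset": [0, 0, -0.2], "angular": [0, 0, 0]},
    {"hand": 0, "offset": [0, 0, -0.2], "angular": [0, 0, 0]},
  ],
)

```text
time: 6.98
tool_pos: [0.6043, 0.1127, 0.0945]
tcp_rot: [3.088, 0.578, 0.001]
wrist_force: [0.2, 0.7, 1.2]
width: 0.002
```

>>> drive_tool(
  deltas=[
    {"hand": 0, "offset": [0, 0, -0.2], "angular": [0, 0, 0]},
    {"hand": 0, "offset": [0, 0, -0.2], "angular": [0, 0, 0]},
  ],
)

```text
time: 7.22
tool_pos: [0.6042, 0.1127, 0.0924]
tcp_rot: [3.088, 0.578, 0.001]
wrist_force: [-0.4, -0.0, 2.8]
width: 0.004
```

>>> drive_tool(
  deltas=[
    {"hand": 0, "offset": [0, 0, -0.2], "angular": [0, 0, 0]},
    {"hand": 0, "offset": [0, 0, -0.4], "angular": [0, 0, 0]},
    {"hand": 0, "offset": [0, 0, -0.4], "angular": [0, 0, 0]},
  ],
)

```text
time: 7.6
tool_pos: [0.6043, 0.1127, 0.0881]
tcp_rot: [3.088, 0.578, 0.001]
wrist_force: [1.1, 0.6, 2.5]
width: 0.004
```

>>> drive_tool(
  deltas=[
    {"hand": 0, "offset": [0, 0, -0.2], "angular": [0, 0, 0]},
    {"hand": 0, "offset": [0, 0, -0.2], "angular": [0, 0, 0]},
  ],
)

```text
time: 7.85
tool_pos: [0.6042, 0.1127, 0.0861]
tcp_rot: [3.088, 0.578, 0.001]
wrist_force: [1.1, 0.0, 2.0]
width: -0.005
```

>>> drive_tool(
  deltas=[
    {"hand": 0, "offset": [0, 0, 2], "angular": [0, 0, 0]},
    {"hand": 0, "offset": [0, 0, 5], "angular": [0, 0, 0]},
    {"hand": 0, "offset": [-10.2, -17.8, 5], "angular": [0, 0, 0]},
    {"hand": 0, "offset": [-10.2, -17.8, 5], "angular": [0, 0, 0]},
    {"hand": 0, "offset": [-10.2, -17.8, 5], "angular": [0, 0, 0]},
    {"hand": 0, "offset": [-10.2, -17.8, 5], "angular": [0, 0, 0]},
    {"hand": 0, "offset": [-10.2, -17.8, 5], "angular": [0, 0, 0]},
    {"hand": 0, "offset": [-10.2, -17.8, 5], "angular": [0, 0, 0]},
  ],
)

```text
time: 8.85
tool_pos: [0.5031, -0.0645, 0.1368]
tcp_rot: [-3.088, -0.578, -0.002]
wrist_force: [-0.5, -0.7, 0.3]
width: -0.002
```

Run:
```python
from h import *
from workcell import bot
import pickle
f=bot.read_camera('side')['frame']
print(knob(f,'red',(261,151)),knob(f,'blue',(302,181)))
w=bot.read_camera('wrist')['frame'];c=lambda s:cv2.resize(s[135:285,180:380],(560,420),interpolation=2)
cv2.imwrite('pics/w3.png',cv2.resize(np.hstack([c(f),w]),(800,300)))
```

```text
Traceback (most recent call last):
  File "h.py", line 9, in knob
    i=1+np.argmax(s[1:,4]); return cen[i],s[i].tolist()
        ~~~~~~~~~^^^^^^^^^
ValueError: attempt to get argmax of an empty sequence
```

The arm is probably blocking red in the side view, so I use the top view for those checks.

Run:
```python
from h import *
from workcell import bot
import pickle
f=bot.read_camera('side')['frame'];t=bot.read_camera('top')['frame'];d=pickle.load(open('d.pkl','rb'))['top']['frame']
for n,i in(('before',d),('now',t)):
  for c,s in(('red',(153,250)),('blue',(218,197))):
    try: print(n,c,knob(i,c,s))
    except ValueError: print(n,c,'hidden')
w=bot.read_camera('wrist')['frame'];c=lambda s:cv2.resize(s[135:285,180:380],(560,420),interpolation=2)
cv2.imwrite('pics/w3.png',cv2.resize(np.hstack([c(f),w]),(800,300)))
```

```text
before red (array([151.78888889, 248.70740741]), [143, 240, 19, 19, 270])
before blue (array([217.30705394, 196.05809129]), [209, 188, 18, 17, 241])
now red (array([153.20075758, 249.40530303]), [144, 241, 19, 18, 264])
now blue (array([218.10970464, 197.        ]), [210, 189, 17, 17, 237])
```

View pics/w3.png

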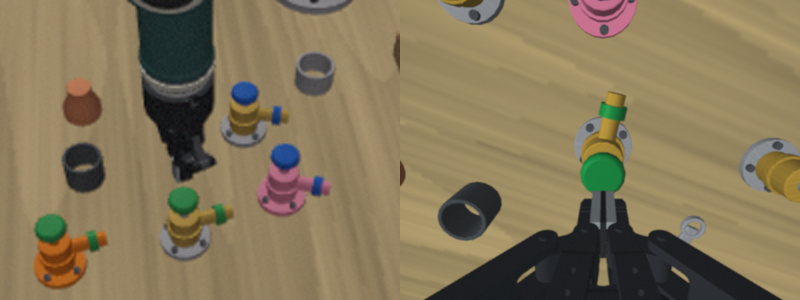

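The side view shows blue down, with its stem hidden, and the arm in front of red. The wrist view has the fingertips at (603,200) over the brass-bodied green knob at (602,173). I now push green.

>>> drive_tool(
  deltas=[
    {"hand": 0, "offset": [0, 0, -2], "angular": [0, 0, 0]},
    {"hand": 0, "offset": [0, 0, -3.6], "angular": [0, 0, 0]},
    {"hand": 0, "offset": [0, 0, -3.7], "angular": [0, 0, 0]},
    {"hand": 0, "offset": [0, 0, -3.7], "angular": [0, 0, 0]},
  ],
)

```text
time: 9.55
tool_pos: [0.5022, -0.0652, 0.0992]
tcp_rot: [-3.088, -0.578, 0.0]
wrist_force: [0.2, -0.2, -0.1]
width: 0.001
```

>>> drive_tool(
  deltas=[
    {"hand": 0, "offset": [0, 0, -0.2], "angular": [0, 0, 0]},
    {"hand": 0, "offset": [0, 0, -0.3], "angular": [0, 0, 0]},
    {"hand": 0, "offset": [0, 0, -0.3], "angular": [0, 0, 0]},
  ],
)

```text
time: 9.93
tool_pos: [0.5022, -0.0654, 0.0965]
tcp_rot: [3.088, 0.577, 0.001]
wrist_force: [-0.3, -1.1, 0.5]
width: 0.0
```

>>> drive_tool(
  deltas=[
    {"hand": 0, "offset": [0, 0, -0.2], "angular": [0, 0, 0]},
    {"hand": 0, "offset": [0, 0, -0.2], "angular": [0, 0, 0]},
  ],
)

```text
time: 10.18
tool_pos: [0.5024, -0.0654, 0.0945]
tcp_rot: [3.088, 0.577, 0.001]
wrist_force: [0.9, -0.6, 0.5]
width: -0.001
```

>>> drive_tool(
  deltas=[
    {"hand": 0, "offset": [0, 0, -0.2], "angular": [0, 0, 0]},
    {"hand": 0, "offset": [0, 0, -0.2], "angular": [0, 0, 0]},
  ],
)

```text
time: 10.42
tool_pos: [0.5024, -0.0654, 0.0925]
tcp_rot: [3.088, 0.578, 0.001]
wrist_force: [-0.7, 0.6, 2.5]
width: -0.0
```

>>> drive_tool(
  deltas=[
    {"hand": 0, "offset": [0, 0, -0.2], "angular": [0, 0, 0]},
    {"hand": 0, "offset": [0, 0, -0.2], "angular": [0, 0, 0]},
  ],
)

```text
time: 10.68
tool_pos: [0.5024, -0.0654, 0.0903]
tcp_rot: [3.088, 0.577, 0.001]
wrist_force: [0.4, 0.2, 2.0]
width: -0.002
```

>>> drive_tool(
  deltas=[
    {"hand": 0, "offset": [0, 0, -0.2], "angular": [0, 0, 0]},
    {"hand": 0, "offset": [0, 0, -0.2], "angular": [0, 0, 0]},
  ],
)

```text
time: 10.92
tool_pos: [0.5023, -0.0654, 0.0882]
tcp_rot: [3.088, 0.578, 0.001]
wrist_force: [1.1, -1.3, 2.2]
width: -0.001
```

Last 2 mm. Then I lift clear and back away to the right for an unobstructed check.

>>> drive_tool(
  deltas=[
    {"hand": 0, "offset": [0, 0, -0.2], "angular": [0, 0, 0]},
    {"hand": 0, "offset": [0, 0, -0.2], "angular": [0, 0, 0]},
  ],
)

```text
time: 11.18
tool_pos: [0.5023, -0.0653, 0.0862]
tcp_rot: [3.088, 0.578, 0.001]
wrist_force: [0.8, -0.7, 1.9]
width: 0.001
```

>>> drive_tool(
  deltas=[
    {"hand": 0, "offset": [0, 0, 3], "angular": [0, 0, 0]},
    {"hand": 0, "offset": [0, 0, 9], "angular": [0, 0, 0]},
    {"hand": 0, "offset": [0, 0, 15], "angular": [0, 0, 0]},
    {"hand": 0, "offset": [0, -35, 15], "angular": [0, 0, 0]},
    {"hand": 0, "offset": [0, -35, 15], "angular": [0, 0, 0]},
    {"hand": 0, "offset": [0, -35, 15], "angular": [0, 0, 0]},
    {"hand": 0, "offset": [0, -35, 15], "angular": [0, 0, 0]},
    {"hand": 0, "offset": [0, -35, 15], "angular": [0, 0, 0]},
  ],
)

```text
time: 12.18
tool_pos: [0.5011, -0.379, 0.235]
tcp_rot: [-3.086, -0.577, 0.002]
wrist_force: [0.5, -0.6, -0.3]
width: 0.001
```

>>> drive_tool(
  deltas=[
    {"hand": 0, "offset": [-15, -18, 0], "angular": [0, 0, 0]},
    {"hand": 0, "offset": [-15, -18, 0], "angular": [0, 0, 0]},
    {"hand": 0, "offset": [-15, -18, 0], "angular": [0, 0, 0]},
    {"hand": 0, "offset": [-15, -18, 0], "angular": [0, 0, 0]},
    {"hand": 0, "offset": [-15, -18, 0], "angular": [0, 0, 0]},
    {"hand": 0, "offset": [-15, -18, 0], "angular": [0, 0, 0]},
  ],
)

```text
time: 12.92
tool_pos: [0.3519, -0.5568, 0.2351]
tcp_rot: [-3.086, -0.576, 0.0]
wrist_force: [0.1, 1.0, -0.5]
width: -0.005
```

Run:
```python
from h import *
from workcell import bot
import pickle
S=bot.read_camera('side');T=bot.read_camera('top');d=pickle.load(open('d.pkl','rb'))
for c,a,b in[('red',(153,250),(261,153)),('blue',(218,197),(302,181)),('green',(309,246),(271,237)),('yellow',(407,221),(302,304))]:
    z=[]
    for t,s in((d['top'],d['side']),(T,S)):
        try:
            u,_=knob(t['frame'],c,a);w,_=knob(s['frame'],c,b); X,e=tri([t,s],[u,w]); z.append((X*1e3).round(1).tolist())
        except ValueError: z.append('hidden')
    print(c,z)
cv2.imwrite('pics/end.png',cv2.resize(np.hstack([S['frame'],T['frame']]),(800,300)))
cv2.imwrite('pics/end.png',cv2.resize(S['frame'][120:345,160:420],(780,600),interpolation=2) )
st=bot.read_state();print(st['time'],st['tool_pos'],st['wrist_force'])
# moved loose things: change outside the knobs
for n,V in(('top',T),('side',S)):
    m=(cv2.absdiff(V['frame'],d[n]['frame']).max(2)>45).astype('uint8')
    k,l,s,c=cv2.connectedComponentsWithStats(m); print(n,[x.tolist() for x in s[1:] if x[4]>15])
```

```text
red [[500.8, 237.5, 89.0], [500.7, 237.4, 79.1]]
blue [[603.8, 112.4, 88.3], [603.5, 112.0, 79.9]]
green [[502.8, -64.1, 85.9], [502.4, -64.1, 78.6]]
yellow [[551.2, -256.9, 89.9], [551.2, -256.8, 89.9]]
13.025 [ 0.35284008 -0.55639424  0.23561803] [ 0.23697664 -0.30660022 -1.16733641]
top []
side [[0, 0, 37, 20, 343], [46, 0, 31, 50, 568], [82, 77, 30, 63, 274], [0, 88, 65, 84, 2040], [0, 94, 13, 39, 221], [38, 99, 27, 45, 327], [112, 135, 10, 17, 41], [66, 142, 45, 20, 228], [69, 143, 46, 29, 192], [255, 145, 13, 14, 89], [0, 162, 47, 29, 472], [82, 166, 52, 61, 780], [296, 173, 14, 7, 34], [296, 181, 13, 6, 34], [0, 205, 80, 97, 1617], [94, 226, 24, 24, 301], [264, 228, 15, 8, 32], [114, 235, 44, 74, 1305], [264, 238, 15, 7, 31], [0, 304, 46, 114, 2591], [24, 308, 191, 112, 12891]]
```

View pics/end.png

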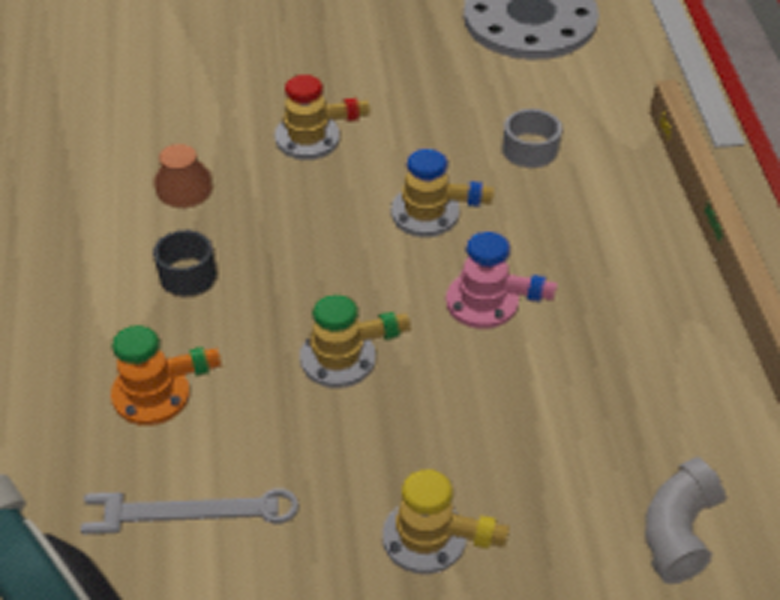

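Red (303,88), blue (427,164) and green (335,312) are all down with their stems hidden. Yellow (427,491) is still up and nothing else has moved. I hand the job in.

```bash
python3 -c "
from workcell import bot
print(bot.finish_job())"
```

```text
the job is handed in; nothing more can be done
None
```

I pushed red, then blue, then green down with the shut fingertips, each until the fingertips stood at about z = 86 mm. That is about 9 mm below the nominal open top. I handed the job in at about 13 s with the arm well clear of everything.

- **Depth:** measuring from two camera views, the knobs dropped 9.9 mm (red), 8.4 mm (blue) and 7.3 mm (green). All three ended at about the same height, 79 mm at the knob centre. Green's smaller drop fits a knob that started about 2–3 mm lower, and its contact came later too.
- **Force:** the highest wrist force reading was about 3.6 N, taken at the end of each move. I saw no sign of hitting the hard stops.
- **Left alone:** yellow's measured height did not change (89.9 mm before and after). The top view showed no change above the threshold anywhere, though it was too coarse to flag the knob pushes either. In the side view, the only changes were the pushed knobs and the arm.
- **Disagreement:** right after its push, red's 2.5 px drop in the side view suggested about 11 mm. The final two-view measurement gave 9.9 mm, and the fingertip travel gave about 9 mm. All of these are well past the 6 mm needed, and no other check failed.

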